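Turn the swivel hook outward and hang up the magnifier

TASK

Put the hand magnifier away: turn the swivel hook under the glass shelf so that its open end faces straight out from the front of the shelf, then hang the magnifier on it by the ring at the end of its handle and leave it hanging still, the hook still facing out. Do not knock the glass shelf or disturb the jar, the dishes and the forceps.

Things in the scene. Friction and masses are not known exactly. Their poses are not given: they have to be found in the camera images.
- shelf: Fixed rack with a glass shelf, 160 (x) by 780 (y) mm, glass z = 370 to 378 mm, on aluminium rails and two uprights at its rear ends (x +60, y +-370 mm). Origin on the bench under the glass's middle; -x points straight out of its front, to the robot. Glass front edge at x = -80 mm, so the glass is right above the hook. The front rail, 24 mm wide, runs along y at x = -15, z = 350 to 370 mm.
- swivel: Fixed steel bracket plate (68 by 28 mm, 5 mm thick) and bearing of the swivel hook, bolted under the shelf's front rail and reaching forward from it. Origin on the hook's vertical turning axis, 350 mm above the bench, 25 mm behind the glass's front edge; axes parallel to the shelf's (-x = straight out of its front). The dark steel hook hangs from it and counts as part of it.
- hook (a joint): Angle of the swivel hook about the vertical axis, rad: 0 = its open end faces straight out of the front of the shelf, positive = counter-clockwise seen from above; +1.57 = open end points along the shelf's -y. Turns from -3.1 to 3.1 with light friction (about 0.04 N m, about 1 N at the ball) and stays where it is left.
- hook_tip (a point): Centre of the 14 mm steel ball on the hook's free end, 45 mm out from the turning axis and 82 mm below the swivel's origin. From it the 8 mm round rod slopes 34 mm down and inwards (25 degrees from vertical), then rounds a bend of 16 mm radius into the vertical shank on the turning axis. Clear gap from ball to shank 34 mm.
- hook_seat (a point): Top surface of the rod at the lowest point of the hook's bend, where a hung ring rests: 16 mm out from the turning axis, 118 mm below the swivel's origin, 36 mm lower than the ball's centre.
- magnifier: Hand magnifier, 198 mm long, 12 mm thick, about 120 g, lying flat. Origin on the underside at the middle of the straight black handle (80 mm long, 20 mm wide). +x runs along the handle to the hanging ring, -x to the lens (rim 78 mm across, centre at x = -80 mm), z is the face normal (up when lying). It balances about 44 mm from the origin towards the lens.
- ring (a point): Centre of the dark steel hanging ring at the handle's end: magnifier x = +58 mm, z = +6 mm. Ring of 7 mm round bar, 28 mm inside and 42 mm outside diameter; its hole runs along the magnifier's z axis. Let go at a slant, the magnifier swings on the hook for about 5 s before it hangs still.
- jar: Bystander: specimen jar with white cap, 52 mm across, 75 mm high; origin at the centre of its underside.
- dishes: Bystander: stack of three clear Petri dishes, 94 mm across, 44 mm high; origin at the centre of its underside.
- forceps: Bystander: steel dissecting forceps lying flat, about 140 mm long, 10 mm high; origin on the bench near the middle.
Things that resemble listed ones, but are neither listed nor needed, are in the scene too. What is shaped like the magnifier but orange or purple is not meant.

How it is judged:
On the way, in this order (a step that is already met when the one before it is completed fails the run):
1. the hook faces straight out of the shelf's front (within 0.3 rad) before the magnifier's ring comes to it (ring more than 60 mm from the seat) (value of joint hook between -0.3 and 0.3 rad and distance between ring and hook_seat above 0.06 m), for 0.2 s.
2. the ring is on the hook, which carries the magnifier and still faces out (value of joint hook between -0.3 and 0.3 rad and distance between ring and hook_seat below 0.025 m and contact force between magnifier and swivel above 0.4 N and contact force between magnifier and the fingers below 0.05 N), for 0.2 s.
At the end, for the whole second after the job is handed in: The magnifier hangs by its ring in the bend of the hook (ring centre within 25 mm of the seat, 14 mm horizontally, its weight on the hook), ring end up with the handle within 0.2 rad of vertical, nearly still (under 0.1 m/s), and the hook faces straight out of the shelf's front within 0.3 rad (value of joint hook between -0.3 and 0.3 rad and distance between ring and hook_seat below 0.025 m and horizontal distance between ring and hook_seat below 0.014 m and contact force between magnifier and swivel above 0.4 N and angle between magnifier's own x axis and vertical below 0.2 rad and linear speed of magnifier below 0.1 m/s); the robot touches nothing.
It fails at once if the shelf is knocked (over 12 N) by the robot or the magnifier (contact force between any of the arm, the fingers, magnifier and shelf above 12 N).
It fails at once if the jar, dishes or forceps are moved more than 25 mm (distance of any of jar, dishes, forceps from where it was at the start of the episode above 0.025 m).
It also fails if it takes over 70 s, if anything falls off the work surface, if the arm or the gripper's body presses on something with over 40 N, if the wrist force passes 120 N, or if a joint passes its speed limit or range.

ROBOT

A 7-joint arm with a two-finger parallel gripper is mounted at the origin on the work surface. World frame = base frame: x ahead of the robot, y to its left, z up, the work surface at z = 0. Lengths are in m, angles in rad, forces in N, time in s.
With the tool pointing down it reaches from about 0.4 to 0.85 m from the base axis. Payload 10.4 kg.
Tool frame: the origin (TCP) lies between the finger pads; the fingertips stand 22 mm ahead of it and the grasp point (between the pads) lies 3 mm ahead of it; z points along the fingers, y is the line along which they close (so a half turn about z gives the same grasp; the last joint's range is limited). The gripper opens to 85 mm and grips with 20 to 120 N. Pads are 22 mm wide; open, the fingers measure 114 mm over their backs; the gripper's body (76 mm by 85 mm) begins 54 mm behind the grasp point. The pads swing forward as they close: fully open they stand 13 mm farther back than shut.
Start: joints at [1.093, 0.332, -0.065, 1.46, 0.022, 1.35, -0.088], TCP at [0.275, -0.561, 0.233] pointing down, gripper open.
Joint ranges: [-2.6, 2.6], [-0.5, 2.12], [-1.47, 1.34], [0.16, 2.42], [-1.27, 4.41], [0.06, 2.06], [-2.6, 2.6]. Speed limits (rad/s): [2.22, 2.22, 2.79, 2.79, 3.14, 3.14, 3.14].

INTERFACE

Orientations are given as a unit quaternion [x, y, z, w].
In Python, from workcell import manip, camera, ticket, boxes_of, outline_of gives the robot as it stands.
- The arm moves only by the tool carry_out, never from a script. Its argument "deltas" is a list of rows, each a list of 5 numbers: the shift along the tool's x, y, z as a fraction of full scale, then the turn about the tool's z as a fraction of full scale, then the opening, from -1 (shut) to 1 (fully open), so that 0 is half open. In form: [[tx, ty, tz, spin, gripper], ...]. A call has 1 to 20 rows; each row is the pose to reach, as a shift and turn from the pose commanded when the call began, along the tool's axes at that moment; what a row does not reach only later rows make up. Full scale, the value 1, is 150 mm for a shift and 30 degrees for a turn. A row lasts 1/8 s, in which the tool goes at most 62.5 mm and 10.7 degrees, less where a joint would pass 70% of its speed; a pose out of reach is approached as far as the arm can. A call with a number of a shift or a turn outside -1 to 1 is refused whole. A call with a gripper value outside its range is refused whole. The fingers move at their own pace and stop on an object; "force" is the grip in N (left out, the last holds). Time passes only in rows, so rows that repeat a pose let the fingers close. It gives the time, the measured TCP pose, the force, the opening and the grip force at its end, in the units of the state.
- manip.get_obs(): the state, without advancing time (a new reading comes with each control period).
- camera(name): name is "scene" or "top" or "wrist"; returns a dict with "img" (400x640x3 uint8, red, green, blue), "depth" (400x640 float32, m along the optical axis (not along the pixel's ray), 0 where there is no reading), "vertical_fov" (degrees; the focal length in pixels is half the picture's height over the tangent of half this angle, whatever the lens; pixels are square), "cx", "cy" (the principal point, pixels), "k1" (the pictures are not rectified: a ray, as slopes to the right and down, at radius r is drawn at 1 + k1 r^2 times it, then the intrinsics apply), "R" (3x3) and "t" (3): a world point X has camera coordinates R X + t. Camera axes: x right, y down, z forward; pixel columns grow to the right and rows downward; lengths in m; the calibration is good to about 2 mm. A picture is of the moment at which its call begins.
- ticket.hand_in(): hands the job in; it is judged then, once.
Trained networks look in a picture, given as the dict that the camera call returned (one of the last four; its "shot" number tells which), for a name from the list of things; names that differ only in an ending like _2 or _b are one class to them, and where a whole thing is asked for, a point or a joint stands for the part that bears it (a point fixed in the world has none). Each returns a list of dicts, best first, with "conf" (0 to 1); they miss things now and then, are a little off and sometimes report something else, mostly with a low value. They report only what shows in the picture. A call takes as long as a camera call. They do not tell look-alikes from the thing itself.
- boxes_of(query, picture): "position" ([x, y, z] in m, in world coordinates, good to about 4 mm: the middle of the surface that is visible of it).
- outline_of(query, picture): "region" (400x640 bool, what is visible of it).
The state is a dict: "clock": time; "joint_pos": joint angles; "joint_velocities": joint speeds; "tau": joint torques, N m; "position": TCP position; "ee_rot": TCP orientation; "ft_force": force on the tool from outside, world axes, zero at the start; "torque": the same for the moment, N m; "grip_width": opening from 0.0 (shut) to 1.0 (fully open); "grasp_force": force on a finger pad.
Only numpy, scipy, OpenCV 4.12 (cv2) and the standard library are available. Lean on these libraries where they do the work, as an engineer would, in place of code of your own. Each camera call takes 0.05 s, during which the arm holds its last target. There are 200 camera calls.

## Working session

There is one attempt and no reset: what is moved stays moved. The work goes in short steps, Python scripts to look and compute and a tool call to move; the robot and the scene stay as the last step left them, time stands still between calls to the robot, and variables do not carry over. Pictures are saved under pics/ and viewed, at most 10 in all, crops included, and the job is handed in when it is done.

Besides the shell and the picture viewer there is one more tool, called after "Request:" by a JSON object that holds its "op" and its "data". carry_out: Moves the arm, as the interface text tells. Its arguments: {"type":"object","properties":{"deltas":{"type":"array","items":{"type":"array","items":{"type":"number"}}},"force":{"type":"number"}},"required":["deltas"]}

```bash
mkdir -p pics
cat > h.py <<'E'
import numpy as np,cv2
from scipy.spatial.transform import Rotation as Ro
from workcell import manip,camera,ticket,boxes_of,outline_of
def f(p): return p["img"].shape[0]/2/np.tan(np.radians(p["vertical_fov"])/2)
def world(p,u,v,d):
    K=np.array([[f(p),0,p["cx"]],[0,f(p),p["cy"]],[0,0,1]])
    u=np.atleast_1d(u).astype(float);v=np.atleast_1d(v).astype(float)
    q=cv2.undistortPoints(np.stack([u,v],-1)[:,None],K,np.array([p["k1"],0,0,0.]))[:,0]
    c=np.c_[q,np.ones(len(q))]*np.atleast_1d(d)[:,None]
    return (c-np.array(p["t"]))@np.array(p["R"])
def cloud(p,m=None):
    m=(p["depth"]>0) if m is None else m&(p["depth"]>0)
    v,u=np.nonzero(m); return world(p,u,v,p["depth"][v,u])
def proj(p,X):
    c=np.array(p["R"])@np.array(X)+p["t"]; s=c[:2]/c[2]; s=s*(1+p["k1"]*(s@s)); return s*f(p)+[p["cx"],p["cy"]]
def save(p,n): cv2.imwrite("pics/"+n+".png",p["img"][:,:,::-1])
E
python3 - <<'E'
from h import *
np.set_printoptions(precision=3,suppress=True)
ps={n:camera(n) for n in("scene","top")}
for n,p in ps.items():
    print(n,"cam at",-np.array(p["R"]).T@p["t"])
    for q in["shelf","swivel","hook","hook_tip","hook_seat","magnifier","ring","jar","dishes","forceps"]:
        print(q,[(np.round(b["position"],3).tolist(),round(b["conf"],2)) for b in boxes_of(q,p)[:4]])
cv2.imwrite("pics/a.png",cv2.resize(np.vstack([ps["scene"]["img"],ps["top"]["img"]])[:,:,::-1],(480,600)))
save(ps["scene"],"s");save(ps["top"],"t")
E
```

```text
scene cam at [ 0.941 -0.803  1.154]
shelf [([0.734, -0.197, 0.381], 0.92)]
swivel []
hook []
hook_tip []
hook_seat []
magnifier [([0.396, -0.008, 0.006], 0.9), ([0.343, -0.166, 0.011], 0.74), ([0.285, 0.247, 0.008], 0.63)]
ring [([0.342, -0.166, 0.011], 0.91), ([0.287, 0.244, 0.011], 0.77), ([0.392, -0.013, 0.009], 0.61)]
jar [([0.497, -0.365, 0.062], 0.71)]
dishes []
forceps [([0.349, -0.367, 0.005], 0.54)]
top cam at [0.273 0.023 1.41 ]
shelf [([0.704, -0.03, 0.378], 0.67)]
swivel [([0.674, -0.174, 0.258], 0.69)]
hook [([0.668, -0.18, 0.255], 0.56)]
hook_tip [([0.669, -0.178, 0.261], 0.62), ([0.478, -0.349, 0.075], 0.21)]
hook_seat [([0.67, -0.18, 0.255], 0.48)]
magnifier [([0.387, -0.006, 0.015], 0.98), ([0.286, 0.25, 0.01], 0.75), ([0.338, -0.166, 0.012], 0.56)]
ring [([0.337, -0.168, 0.01], 0.96), ([0.284, 0.247, 0.007], 0.67), ([0.392, -0.005, 0.012], 0.61)]
jar [([0.347, -0.361, 0.012], 0.73), ([0.481, -0.349, 0.077], 0.58), ([0.391, -0.007, 0.013], 0.43)]
dishes [([0.501, 0.367, 0.046], 0.97)]
forceps [([0.347, -0.358, 0.01], 0.67)]
```

View pics/t.png

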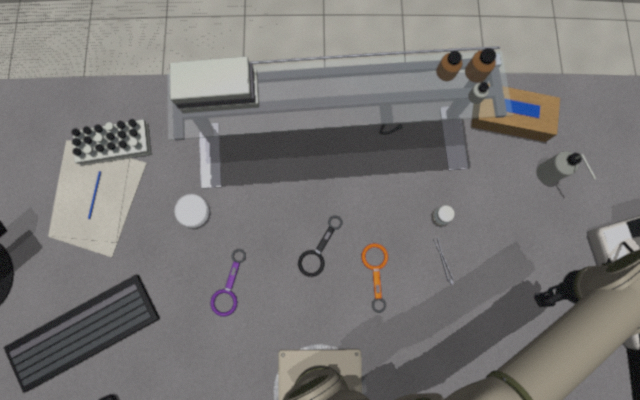

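View pics/s.png

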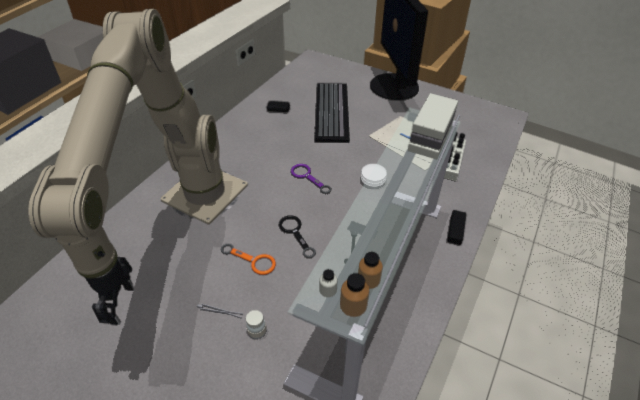

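Run:
```python
from h import *
np.set_printoptions(precision=4,suppress=True)
o=manip.get_obs();print(o["position"],Ro.from_quat(o["ee_rot"]).as_matrix(),o["grip_width"],o["clock"])
p=camera("top")
for b in outline_of("magnifier",p)[:3]:
    m=b["region"];c=cloud(p,m);d=c[:,:2]-c[:,:2].mean(0)
    w,V=np.linalg.eigh(d.T@d); s=d@V[:,1]
    px=p["img"][m]
    print(b["conf"],m.sum(),c.mean(0),np.median(px,0),"axis",V[:,1],s.min(),s.max(),"ends z",np.percentile(c[:,2],[5,50,95]))
    # width profile
    for k in np.linspace(s.min(),s.max(),9)[:-1]:
        i=(s>=k)&(s<k+.025);print("  ",round(k,3),np.ptp(d[i]@V[:,0]).round(3),c[i].mean(0))
for b in outline_of("swivel",p)[:2]:
    m=b["region"];c=cloud(p,m);v,u=np.nonzero(m);print("sw",b["conf"],m.sum(),u.min(),u.max(),v.min(),v.max(),c.min(0),c.max(0))
for b in outline_of("shelf",p)[:1]:
    c=cloud(p,b["region"]);c=c[(c[:,2]>.36)&(c[:,2]<.39)];r=cv2.minAreaRect((c[:,:2]*1000).astype(np.float32));print("shelf",r)
```

```text
[ 0.2746 -0.5615  0.2329] [[ 0.8984  0.4393  0.0001]
 [ 0.4393 -0.8984 -0.0001]
 [ 0.      0.0001 -1.    ]] 0.9999044628083716 1.1
0.89 571 [0.2811 0.2598 0.0095] [106.  71. 127.] axis [-0.971  0.239] -0.11895048469671836 0.074261289202531 ends z [0.0007 0.01   0.0151]
   -0.119 0.019 [0.3857 0.2439 0.007 ]
   -0.095 0.034 [0.3602 0.2374 0.0095]
   -0.071 0.019 [0.3369 0.2434 0.0117]
   -0.046 0.02 [0.3139 0.2515 0.0108]
   -0.022 0.036 [0.2895 0.2596 0.0104]
   0.002 0.068 [0.2696 0.2648 0.0108]
   0.026 0.074 [0.2423 0.2667 0.0087]
   0.05 0.066 [0.2214 0.275  0.0076]
0.68 483 [0.3865 0.0039 0.0102] [57. 57. 58.] axis [-0.8587  0.5124] -0.09210671591370216 0.07370109363195289 ends z [0.004  0.0106 0.0153]
   -0.092 0.026 [ 0.4546 -0.0378  0.0094]
   -0.071 0.021 [ 0.4375 -0.0264  0.0098]
   -0.051 0.018 [ 0.4203 -0.0157  0.0115]
   -0.03 0.015 [ 0.4014 -0.0047  0.0113]
   -0.009 0.058 [0.3835 0.0074 0.01  ]
   0.012 0.075 [0.3667 0.0167 0.0107]
   0.032 0.076 [0.3465 0.0258 0.01  ]
   0.053 0.064 [0.3325 0.036  0.0099]
0.66 594 [ 0.3245 -0.1643  0.0092] [166. 103.  59.] axis [-0.9946 -0.1035] -0.08772118540513968 0.1052862252729746 ends z [0.0003 0.0099 0.0155]
   -0.088 0.071 [ 0.399  -0.1533  0.009 ]
   -0.064 0.074 [ 0.3765 -0.1613  0.0103]
   -0.039 0.066 [ 0.3495 -0.1641  0.0089]
   -0.015 0.032 [ 0.3286 -0.1646  0.0093]
   0.009 0.02 [ 0.3037 -0.1658  0.0107]
   0.033 0.02 [ 0.2792 -0.167   0.0112]
   0.057 0.035 [ 0.2556 -0.1702  0.0075]
   0.081 0.04 [ 0.2313 -0.176   0.0069]
sw 0.42 90 380 402 124 134 [ 0.6654 -0.2053  0.2281] [ 0.6799 -0.151   0.2981]
shelf ((0.0, 0.0), (0.0, 0.0), 0.0)
```

The top view shows the black magnifier with its ring at (335,222) and its lens at (311,263). The orange and purple ones are decoys. The hook is under the shelf around (390,128) and the jar is at (444,215). The shelf is slightly yawed, so I'll measure that and zoom in on the hook.

Run:
```python
from h import *
np.set_printoptions(precision=4,suppress=True)
p=camera("top");m=p["img"][85:150,345:445]
cv2.imwrite("pics/hk.png",cv2.resize(m[:,:,::-1],None,fx=8,fy=8,interpolation=cv2.INTER_CUBIC)[:520])
for n in("top","scene"):
    q=p if n=="top" else camera("scene")
    c=cloud(q);c=c[(c[:,2]>.362)&(c[:,2]<.39)&(c[:,0]>.4)]
    r=cv2.minAreaRect((c[:,:2]*1000).astype(np.float32));print(n,len(c),r)
    print("  corners",cv2.boxPoints(r))
    # front edge fit: min x per y bin
    ys=np.arange(c[:,1].min(),c[:,1].max(),.03);e=[(y,c[(c[:,1]>=y)&(c[:,1]<y+.03),0].min()) for y in ys if ((c[:,1]>=y)&(c[:,1]<y+.03)).sum()>3]
    print(np.array(e).T)
v,u=np.nonzero(np.ones((65,100)));u+=345;v+=85
w=world(p,u,v,p["depth"][v,u]);i=(w[:,2]>.15)&(w[:,2]<.362)
for a in np.c_[u,v,w][i][::3]: print(a)
```

```text
top 17864 ((716.9605102539062, -44.9947509765625), (164.0380859375, 782.662841796875), 4.105254650115967)
  corners [[ 607.1369  339.4609]
 [ 663.1669 -441.1937]
 [ 826.7841 -429.4504]
 [ 770.7541  351.2042]]
[[-0.4399 -0.4099 -0.3799 -0.3499 -0.3199 -0.2899 -0.2599 -0.2299 -0.1999
  -0.1699 -0.1399 -0.1099 -0.0799 -0.0499 -0.0199  0.0101  0.0401  0.0701
   0.1001  0.1301  0.1601  0.1901  0.2201  0.2501  0.2801  0.3101  0.3401]
 [ 0.6617  0.66    0.6576  0.6548  0.6545  0.6525  0.6503  0.6474  0.6454
   0.6429  0.6409  0.6392  0.6367  0.6341  0.6319  0.63    0.6283  0.6255
   0.6242  0.6225  0.6203  0.6181  0.6153  0.6144  0.6115  0.6107  0.6418]]
scene 12740 ((659.1552734375, 233.70977783203125), (254.92637634277344, 1368.3314208984375), 11.100318908691406)
  corners [[ 402.3561  880.5357]
 [ 665.7974 -462.1965]
 [ 915.9545 -413.1161]
 [ 652.5132  929.616 ]]
[[-0.4433 -0.4133 -0.3833 -0.3533 -0.3233 -0.2933 -0.2633 -0.2333 -0.2033
  -0.1733 -0.1433 -0.1133 -0.0833 -0.0533 -0.0233  0.0067  0.0367  0.0667
   0.0967  0.1267  0.1567  0.1867  0.2167  0.2467  0.2767  0.3067  0.3367
   0.8
[... 1262 characters left out ...]
.     131.       0.6689  -0.1507   0.2511]
[382.     131.       0.6658  -0.1568   0.26  ]
[389.     131.       0.6751  -0.179    0.2326]
[392.     131.       0.6717  -0.1849   0.2426]
[379.     132.       0.6699  -0.1522   0.2403]
[382.     132.       0.6694  -0.1596   0.2417]
[385.     132.       0.6718  -0.1683   0.2348]
[388.     132.       0.6743  -0.1773   0.2271]
[391.     132.       0.6704  -0.1829   0.2385]
[381.     133.       0.664   -0.1557   0.2498]
[384.     133.       0.6708  -0.1665   0.2299]
[387.     133.       0.6724  -0.1749   0.2251]
[390.     133.       0.6697  -0.1813   0.2329]
[382.     134.       0.6664  -0.1605   0.2348]
[385.     134.       0.6687  -0.1692   0.228 ]
```

View pics/hk.png

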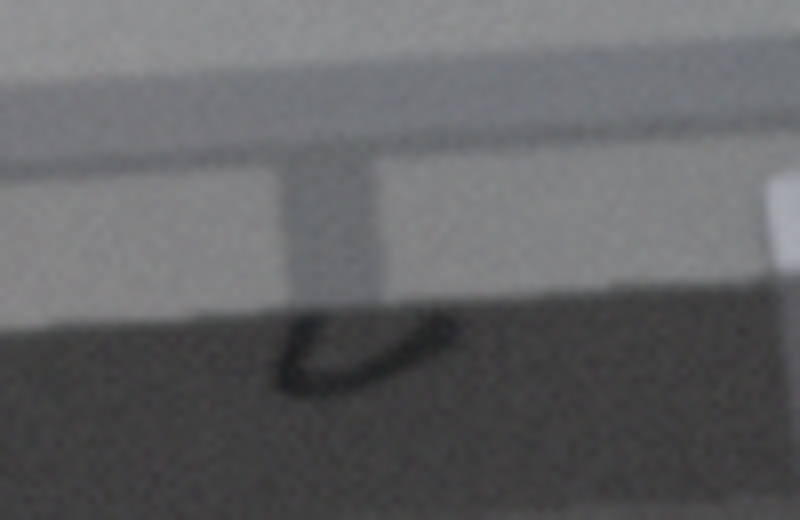

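The hook's shank is at about (0.667, -0.155) and its ball at about (0.675, -0.200), so it points along the shelf's -y (hook ≈ +1.6 rad). Shelf yaw is 4.1°, and a gripper pointing down can't get behind the ball under the glass. I'll pick up the magnifier and use its ring over the ball to turn the hook. Then I'll lift off, back away, come back and hang it.

Request:
{"op": "carry_out", "data": {"deltas": [[0.4,-0.49,0,0,1],[0.8,-0.98,0,0,1],[0.8,-0.98,0,0,1],[0.8,-0.98,0,0,1]]}}

```text
clock: 1.9
position: [0.3196, -0.3728, 0.2335]
ee_rot: [0.974, 0.228, 0.0, 0.0]
ft_force: [0.1, -1.1, 0.6]
grip_width: 1.0
grasp_force: 0.0
```

Request:
{"op": "carry_out", "data": {"deltas": [[0.4,-0.49,0,0,1],[0.8,-0.98,0,0,1],[0.8,-0.98,0,0,1],[0.8,-0.98,0,0,1]]}}

```text
clock: 2.4
position: [0.3622, -0.1888, 0.2335]
ee_rot: [0.974, 0.228, 0.0, 0.001]
ft_force: [-0.1, -1.0, 0.5]
grip_width: 1.001
grasp_force: 0.0
```

Request:
{"op": "carry_out", "data": {"deltas": [[0.4,-0.49,0,0.3,1],[0.8,-0.98,0,0.6,1],[0.8,-0.98,0.1,1,1],[0.8,-0.98,0.2,1,1],[0.8,-0.98,0.2,1,1]]}}

```text
clock: 3.02
position: [0.404, -0.007, 0.2022]
ee_rot: [0.999, -0.034, -0.001, -0.0]
ft_force: [0.2, -0.2, -0.8]
grip_width: 1.003
grasp_force: 0.0
```

```bash
cat >> h.py <<'E'
def state():
    o=manip.get_obs();M=Ro.from_quat(o["ee_rot"]).as_matrix()
    print("t",round(o["clock"],2),"pos",np.round(o["position"],4),"yaw",round(float(np.degrees(np.arctan2(M[1,0],M[0,0]))),1),"F",np.round(o["ft_force"],1),"grip",round(o["grip_width"],3),round(o["grasp_force"],1),"tilt",M[:2,2].round(4))
    return np.array(o["position"]),M
def togo(target,yaw=None):
    P,M=state(); print("units",np.round(M.T@(np.array(target)-P)/.15,3),"" if yaw is None else "spin %.3f"%(-(yaw-np.degrees(np.arctan2(M[1,0],M[0,0])))/30))
E
python3 - <<'E'
from h import *
np.set_printoptions(precision=4,suppress=True)
togo([.403,-.006,.2],-31)
p=camera("wrist");save(p,"w1")
print(-np.array(p["R"]).T@p["t"])
for q in("magnifier","ring"):
  for b in outline_of(q,p)[:3]:
    m=b["region"];c=cloud(p,m);c=c[(c[:,2]>.002)&(c[:,2]<.03)]
    d=c[:,:2]-c[:,:2].mean(0);w,V=np.linalg.eigh(d.T@d);s=d@V[:,1];print(q,b["conf"],m.sum(),c.mean(0),V[:,1],np.median(p["img"][m],0))
    if q=="magnifier":
      for k in np.arange(s.min(),s.max(),.02):
        i=(s>=k)&(s<k+.02);t=d[i]@V[:,0];print("  ",round(k,3),np.ptp(t).round(4),c[:,:2].mean(0)+V[:,1]*s[i].mean()+V[:,0]*(t.min()+t.max())/2)
E
```

```text
t 3.02 pos [ 0.404  -0.007   0.2022] yaw -3.9 F [ 0.2 -0.2 -0.8] grip 1.003 0.0 tilt [-0.0015  0.0005]
units [-0.007 -0.006  0.015] spin 0.905
[ 0.4871 -0.0131  0.3428]
magnifier 0.93 3700 [ 0.3457 -0.1623  0.0101] [-0.9954 -0.096 ] [207. 118.   0.]
   -0.069 0.0655 [ 0.4046 -0.1581]
   -0.049 0.0739 [ 0.3851 -0.1587]
   -0.029 0.0751 [ 0.3641 -0.1614]
   -0.009 0.0611 [ 0.3467 -0.164 ]
   0.011 0.0185 [ 0.3249 -0.1637]
   0.031 0.0203 [ 0.3046 -0.1646]
   0.051 0.0193 [ 0.2847 -0.1653]
   0.071 0.0199 [ 0.2663 -0.1676]
   0.091 0.0228 [ 0.247  -0.1768]
   0.111 0.009 [ 0.2319 -0.185 ]
magnifier 0.93 3359 [0.3076 0.2501 0.0097] [-0.9556  0.2946] [109.  56. 130.]
   -0.096 0.0403 [0.3921 0.2258]
   -0.076 0.0386 [0.3703 0.232 ]
   -0.056 0.0192 [0.3526 0.2375]
   -0.036 0.0188 [0.3333 0.2434]
   -0.016 0.0209 [0.3143 0.25  ]
   0.004 0.0205 [0.296  0.2553]
   0.024 0.0659 [0.2771 0.261 ]
   0.044 0.076 [0.257  0.2668]
   0.064 0.0752 [0.2368 0.2732]
   0.084 0.058 [0.2247 0.2753]
magnifier 0.71 4864 [ 0.406  -0.0063  0.0103] [-0.8534  0.5213] [34. 34. 36.]
   -0.103 0.0411 [ 0.4861 -0.0552]
   -0.083 0.042 [ 0.4673 -0.0439]
   -0.063 0.0201 [ 0.451  -0.0343]
   -0.043 0.0202 [ 0.434 -0.024]
   -0.023 0.02 [ 0.4168 -0.0136]
   -0.003 0.0201 [ 0.4002 -0.0036]
   0.017 0.0666 [0.3826 0.0066]
   0.037 0.0764 [0.3659 0.0175]
   0.057 0.076 [0.3481 0.0287]
   0.077 0.0617 [0.3342 0.0364]
ring 0.9 4990 [ 0.4061 -0.0063  0.0103] [-0.8531  0.5217] [35. 36. 37.]
ring 0.66 3459 [0.3079 0.2503 0.0098] [-0.9549  0.2968] [110.  57. 131.]
ring 0.6 3580 [ 0.3451 -0.1624  0.0103] [-0.9954 -0.0963] [208. 119.   0.]
```

View pics/w1.png

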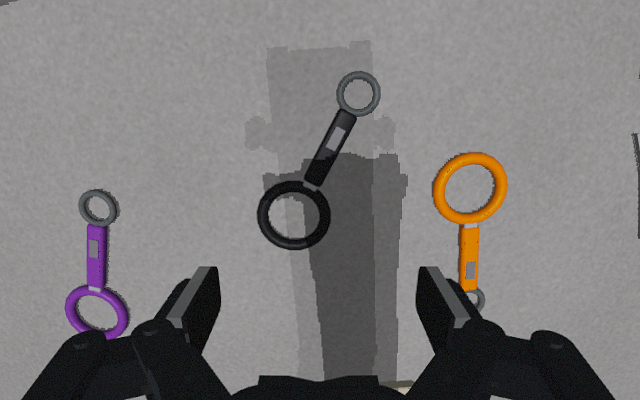

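The wrist view confirms the black magnifier: ring centre at pixel (358,93), lens at (294,214), fitted axis -31.4°. Before grasping, I'll look at the hook once from above, through the glass.

Request:
{"op": "carry_out", "data": {"deltas": [[0.2,0.15,-0.4,0,1],[0.4,0.3,-0.8,0,1],[0.6,0.5,-1,0,1],[0.6,0.5,-1,0,1]]}}

```text
clock: 3.68
position: [0.4907, -0.0928, 0.3554]
ee_rot: [0.999, -0.037, 0.002, 0.0]
ft_force: [1.5, 0.6, -0.5]
grip_width: 1.001
grasp_force: 0.0
```

Request:
{"op": "carry_out", "data": {"deltas": [[0.3,0.2,-0.4,0,1],[0.6,0.45,-0.65,-0.25,1],[0.6,0.45,-0.65,-0.25,1],[0.6,0.45,-0.65,-0.25,1]]}}

```text
clock: 4.18
position: [0.5744, -0.1633, 0.45]
ee_rot: [1.0, 0.03, -0.0, -0.0]
ft_force: [0.4, 1.1, -0.7]
grip_width: 1.002
grasp_force: 0.0
```

Run:
```python
from h import *
np.set_printoptions(precision=4,suppress=True)
state();print(manip.get_obs()["joint_pos"])
p=camera("wrist");save(p,"w2")
def ray(p,u,v,z):
    a=world(p,u,v,.1)[0];b=world(p,u,v,1.)[0];return a+(b-a)*(z-a[2])/(b[2]-a[2])
for q in("hook_tip","hook","swivel"):
  for b in boxes_of(q,p)[:2]: print(q,b["conf"],b["position"],proj(p,b["position"]))
for n,X in dict(ball=[.675,-.201,.268],axis=[.668,-.155,.35],axislow=[.668,-.155,.25],target=[.623,-.158,.268]).items(): print(n,proj(p,X))
```

```text
t 4.17 pos [ 0.5744 -0.1633  0.45  ] yaw 3.5 F [ 0.4  1.1 -0.7] grip 1.002 0.0 tilt [-0.0003  0.0006]
[ 0.6317  0.3169 -0.6143  1.076   0.1849  1.8002 -1.4266]
ball [367.2201  67.2184]
axis [313.2305  67.6323]
axislow [314.7394  72.7546]
target [314.9745 123.7234]
```

View pics/w2.png

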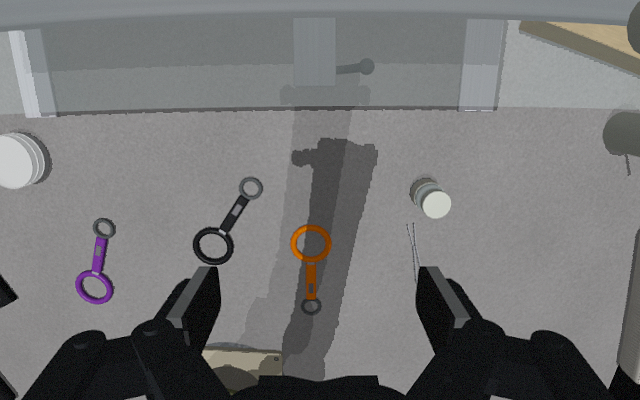

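The through-glass view agrees with the earlier estimate: the ball is at pixel (367,67) as predicted and the bracket is centred on column 314. Next I pick up the magnifier with the tool turned half round, so the wrist camera side stays away from the glass.

Request:
{"op": "carry_out", "data": {"deltas": [[-0.26,-0.28,0.3,-0.33,1],[-0.53,-0.56,0.7,-0.67,1],[-0.53,-0.56,0.7,-1,1],[-0.53,-0.56,0.7,-1,1]]}}

```text
clock: 4.88
position: [0.4873, -0.0817, 0.3444]
ee_rot: [0.957, 0.289, -0.001, 0.001]
ft_force: [0.4, -0.8, 0.9]
grip_width: 1.004
grasp_force: 0.0
```

Request:
{"op": "carry_out", "data": {"deltas": [[-0.09,-0.37,0.3,-0.33,1],[-0.18,-0.75,0.7,-0.67,1],[-0.18,-0.75,0.7,-1,1],[-0.18,-0.75,0.7,-1,1]]}}

```text
clock: 5.38
position: [0.4041, -0.0036, 0.2403]
ee_rot: [0.85, 0.526, -0.001, 0.001]
ft_force: [0.7, -0.9, 0.5]
grip_width: 1.0
grasp_force: 0.0
```

Request:
{"op": "carry_out", "data": {"deltas": [[0,0,0,-0.33,1],[0,0,0,-0.67,1],[0,0,0,-1,1],[0,0,0,-1,1]]}}

```text
clock: 5.88
position: [0.4062, -0.0046, 0.2418]
ee_rot: [0.687, 0.727, 0.001, 0.001]
ft_force: [0.8, 1.2, -0.5]
grip_width: 0.999
grasp_force: 0.0
```

Request:
{"op": "carry_out", "data": {"deltas": [[0,0,0,-0.33,1],[0,0,0,-0.67,1],[0,0,0,-1,1],[0,0,0,-1,1]]}}

```text
clock: 6.38
position: [0.4055, -0.0043, 0.2411]
ee_rot: [0.476, 0.879, 0.0, 0.0]
ft_force: [0.6, -0.4, -0.2]
grip_width: 1.005
grasp_force: 0.0
```

Run:
```python
from h import *
togo([.4043,-.0052,.08],148.6);print(manip.get_obs()["joint_pos"].__repr__())
```

```text
t 6.38 pos [ 0.4055 -0.0043  0.2411] yaw 123.1 F [ 0.6 -0.4 -0.2] grip 1.005 0.0 tilt [0.001 0.   ]
units [ 0.    -0.011  1.074] spin -0.849
array([ 0.62612187, -0.15824301, -0.64729008,  1.94763362, -0.09823914,
        1.32073711,  0.58764755])
```

Request:
{"op": "carry_out", "data": {"deltas": [[0,0,0.3,-0.3,1],[0,-0.01,0.6,-0.6,1],[0,-0.01,0.9,-0.85,1],[0,-0.01,1,-0.85,1],[0,-0.01,1,-0.85,1]]}}

```text
clock: 7.0
position: [0.4038, -0.0048, 0.0907]
ee_rot: [0.27, 0.963, 0.0, -0.0]
ft_force: [0.2, 0.5, 0.6]
grip_width: 1.0
grasp_force: 0.0
```

Run:
```python
from h import *
togo([.4043,-.0052,.024],148.6)
```

```text
t 7.0 pos [ 0.4038 -0.0048  0.0907] yaw 148.7 F [0.2 0.5 0.6] grip 1.0 0.0 tilt [-0.0006  0.0006]
units [-0.005 -0.001  0.445] spin 0.003
```

Request:
{"op": "carry_out", "data": {"deltas": [[0,0,0.2,0,1],[0,0,0.38,0,0.5],[0,0,0.44,0,0],[0,0,0.44,0,-0.5],[0,0,0.44,0,-1],[0,0,0.44,0,-1],[0,0,0.44,0,-1],[0,0,0.44,0,-1],[0,0,0.44,0,-1]], "force": 60}}

```text
clock: 8.12
position: [0.4036, -0.0048, 0.0244]
ee_rot: [0.267, 0.964, -0.0, 0.0]
ft_force: [0.8, 0.2, 0.6]
grip_width: -0.003
grasp_force: 0.0
```

Request:
{"op": "carry_out", "data": {"deltas": [[0,0,-0.1,0,-1],[0,0,-0.4,0,-1],[0,0,-0.8,0,-1],[0,0,-1,0,-1],[0,0,-1,0,-1]]}}

```text
clock: 8.75
position: [0.405, -0.0047, 0.1774]
ee_rot: [0.267, 0.964, 0.0, 0.003]
ft_force: [-0.8, 0.3, -1.4]
grip_width: 0.003
grasp_force: 0.0
```

Run:
```python
from h import *
np.set_printoptions(precision=4,suppress=True)
P,M=state()
for n in("wrist","top","scene"):
  p=camera(n)
  if n=="wrist": save(p,"w3")
  for b in outline_of("magnifier",p)[:4]:
    m=b["region"];c=cloud(p,m);c=c[(c[:,2]>.08)&(c[:,2]<.25)]
    if len(c)<30: continue
    L=(c-P)@M;print(n,b["conf"],m.sum(),np.median(p["img"][m],0),"tool-frame min/max",np.percentile(L,2,0),np.percentile(L,98,0),"mean",L.mean(0))
```

```text
t 8.75 pos [ 0.405  -0.0047  0.1774] yaw 149.1 F [-0.8  0.3 -1.4] grip 0.003 0.0 tilt [ 0.0053 -0.0014]
```

View pics/w3.png

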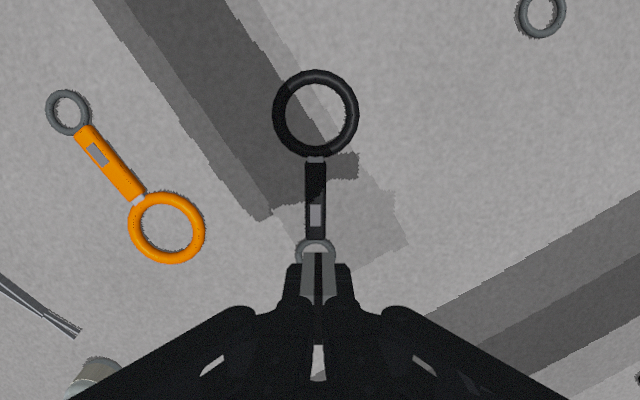

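The fingers closed empty. The magnifier still lies on the bench, with its lens at (315,113) and its ring at (315,250) in the wrist view. I'll measure where it is now.

```bash
cat >> h.py <<'E'
def mag(p):
  for b in outline_of("magnifier",p)[:4]:
    m=b["region"]
    if np.ptp(np.median(p["img"][m],0))>20: continue
    c=cloud(p,m);c=c[(c[:,2]>.002)&(c[:,2]<.03)]
    d=c[:,:2]-c[:,:2].mean(0);w,V=np.linalg.eigh(d.T@d);s=d@V[:,1]
    print(b["conf"],m.sum(),"mean",c.mean(0),"axis",V[:,1],"deg",np.degrees(np.arctan2(*V[::-1,1])),"z",np.percentile(c[:,2],[5,50,95]))
    for k in np.arange(s.min(),s.max(),.02):
        i=(s>=k)&(s<k+.02);t=d[i]@V[:,0];print("  ",round(k,3),np.ptp(t).round(4),c[:,:2].mean(0)+V[:,1]*s[i].mean()+V[:,0]*(t.min()+t.max())/2,c[i,2].mean())
E
python3 - <<'E'
from h import *
np.set_printoptions(precision=4,suppress=True)
for n in("wrist","top"):
  print(n);mag(camera(n))
E
```

```text
wrist
0.94 840 mean [0.3854 0.2265 0.0085] axis [0.3579 0.9338] deg 69.02910619767204 z [0.006  0.0087 0.0103]
   -0.02 0.034 [0.379  0.2156] 0.008569903635829837
   -0.0 0.0312 [0.3894 0.2385] 0.008417076270792113
   0.02 0.0087 [0.3875 0.2477] 0.008609570637098711
0.78 5134 mean [0.3845 0.0053 0.0108] axis [-0.8479  0.5301] deg 147.9864795862989 z [0.008  0.0111 0.0127]
   -0.108 0.0387 [ 0.4653 -0.0442] 0.008496186828345617
   -0.088 0.0195 [ 0.4508 -0.0349] 0.011159508515341306
   -0.068 0.0193 [ 0.434  -0.0248] 0.011752058152267406
   -0.048 0.0194 [ 0.4169 -0.0141] 0.01164752399140113
   -0.028 0.0186 [ 0.4002 -0.0035] 0.011383444711808062
   -0.008 0.0645 [0.3817 0.0059] 0.01078216696966795
   0.012 0.0767 [0.3662 0.0168] 0.010626989379695561
   0.032 0.0766 [0.3484 0.0278] 0.010573856904609779
   0.052 0.063 [0.3334 0.0368] 0.010621817293163301
top
```

The magnifier hardly moved, so the pads closed just above the handle. I'll go down again with the fingers part open and feel for the bench.

Request:
{"op": "carry_out", "data": {"deltas": [[0,0,0,0,-0.2],[0,0,0,0,-0.2],[0,0,0.3,0,-0.2],[0,0,0.7,0,-0.2],[0,0,0.98,0,-0.2],[0,0,1,0,-0.2],[0,0,1,0,-0.2]]}}

```text
clock: 10.12
position: [0.4044, -0.0047, 0.0256]
ee_rot: [0.267, 0.964, 0.0, 0.001]
ft_force: [0.4, 0.5, -0.5]
grip_width: 0.399
grasp_force: 0.0
```

Run:
```python
from h import *
np.set_printoptions(precision=4,suppress=True)
togo([.4043,-.0056,.019],148.6)
p=camera("wrist");save(p,"w4")
```

```text
t 10.12 pos [ 0.4044 -0.0047  0.0256] yaw 149.1 F [ 0.4  0.5 -0.5] grip 0.399 0.0 tilt [0.0011 0.0001]
units [-0.002 -0.005  0.044] spin 0.015
```

View pics/w4.png

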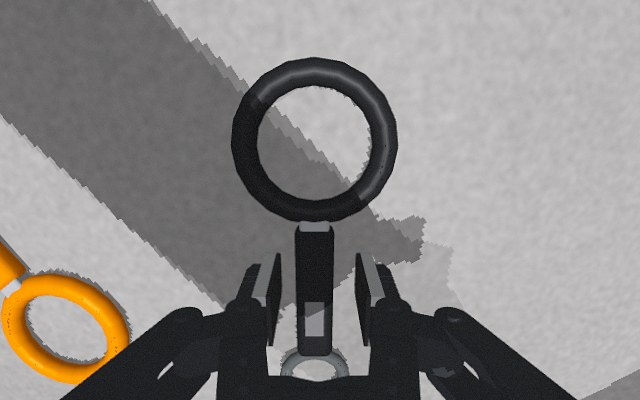

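The fingers straddle the handle well, with pads at columns 275 and 365 and the handle at 296–334. I'll go about 6 mm lower and close.

Request:
{"op": "carry_out", "data": {"deltas": [[0,0,0.02,0,-0.2],[0,0,0.04,0,-0.3],[0,0,0.04,0,-0.45],[0,0,0.04,0,-0.6],[0,0,0.04,0,-0.7],[0,0,0.04,0,-0.8],[0,0,0.04,0,-1],[0,0,0.04,0,-1]], "force": 60}}

```text
clock: 11.18
position: [0.4035, -0.0048, 0.0184]
ee_rot: [0.267, 0.964, -0.0, 0.0]
ft_force: [0.8, -0.2, 0.2]
grip_width: 0.001
grasp_force: 0.0
```

Run:
```python
from h import *
np.set_printoptions(precision=4,suppress=True)
P,M=state()
p=camera("wrist");save(p,"w5");mag(p)
c=cloud(p);L=(c-P)@M
i=(abs(L[:,0])<.03)&(abs(L[:,1])<.05)&(c[:,2]<.2)
for x in np.arange(-.03,.03,.01):
    print(round(x,2),[(round(y,2),c[i&(abs(L[:,0]-x-.005)<.005)&(abs(L[:,1]-y-.004)<.004),2].round(3)[:1]) for y in np.arange(-.032,.03,.008)])
```

```text
t 11.18 pos [ 0.4035 -0.0048  0.0184] yaw 149.1 F [ 0.8 -0.2  0.2] grip 0.001 0.0 tilt [ 0. -0.]
0.92 13991 mean [0.3596 0.0204 0.0105] axis [-0.8556  0.5176] deg 148.82626813010486 z [0.0075 0.0108 0.0123]
   -0.121 0.0061 [ 0.455  -0.0356] 0.011354900895403025
   -0.101 0.0032 [ 0.4464 -0.0307] 0.012373021968651065Traceback (most recent call last):
  File "<stdin>", line 4, in <module>
  File "h.py", line 31, in mag
    i=(s>=k)&(s<k+.02);t=d[i]@V[:,0];print("  ",round(k,3),np.ptp(t).round(4),c[:,:2].mean(0)+V[:,1]*s[i].mean()+V[:,0]*(t.min()+t.max())/2,c[i,2].mean())
                                                           ~~~~~~^^^
    return _methods._ptp(a, axis=axis, out=out, **kwargs)
           ~~~~~~~~~~~~~^^^^^^^^^^^^^^^^^^^^^^^^^^^^^^^^^
    umr_maximum(a, axis, None, out, keepdims),
    ~~~~~~~~~~~^^^^^^^^^^^^^^^^^^^^^^^^^^^^^^
ValueError: zero-size array to reduction operation maximum which has no identity
```

View pics/w5.png

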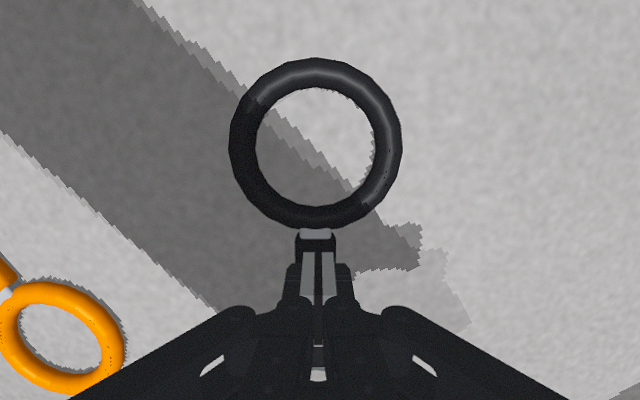

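Run:
```python
from h import *
np.set_printoptions(precision=4,suppress=True)
P,M=state()
p=camera("wrist")
for v in range(232,300,6):
    for u in (307,329):
        w=world(p,u,v,p["depth"][v,u])[0]; print(v,u,"z",w[2].round(4),"tool",((w-P)@M).round(4),end="  ")
    print()
```

```text
t 11.28 pos [ 0.4035 -0.0048  0.0184] yaw 149.1 F [0.  0.6 0.8] grip -0.0 0.0 tilt [ 0.     -0.0001]
232 307 z 0.0115 tool [ 0.0153 -0.0048  0.0069]  232 329 z 0.0093 tool [0.0143 0.0055 0.0091]  
238 307 z 0.0102 tool [ 0.0116 -0.0049  0.0082]  238 329 z 0.01 tool [0.0115 0.0055 0.0084]  
244 307 z 0.0124 tool [ 0.0095 -0.0048  0.006 ]  244 329 z 0.0115 tool [0.0091 0.0055 0.0069]  
250 307 z 0.0118 tool [ 0.0061 -0.0049  0.0066]  250 329 z 0.0107 tool [0.0056 0.0056 0.0077]  
256 307 z 0.0248 tool [ 0.0098 -0.0045 -0.0064]  256 329 z 0.0248 tool [ 0.0098  0.0051 -0.0064]  
262 307 z 0.031 tool [ 0.0103 -0.0043 -0.0126]  262 329 z 0.03 tool [ 0.0097  0.0049 -0.0116]  
268 307 z 0.0354 tool [ 0.01   -0.0042 -0.017 ]  268 329 z 0.035 tool [ 0.0097  0.0048 -0.0166]  
274 307 z 0.04 tool [ 0.0099 -0.004  -0.0216]  274 329 z 0.0396 tool [ 0.0097  0.0046 -0.0212]  
280 307 z 0.0446 tool [ 0.01   -0.0039 -0.0261]  280 329 z 0.0437 tool [ 0.0094  0.0045 -0.0253]  
286 307 z 0.0483 tool [ 0.0097 -0.0038 -0.0298]  286 329 z 0.0484 tool [ 0.0098  0.0043 -0.03  ]  
292 307 z 0.0519 tool [ 0.0096 -0.0037 -0.0335]  292 329 z 0.052 tool [ 0.0096  0.0042 -0.0336]  
298 307 z 0.0547 tool [ 0.0089 -0.0036 -0.0363]  298 329 z 0.0574 tool [ 0.0108  0.004  -0.039 ]
```

The depth shows the shut fingertips standing at about TCP height, not 22 mm ahead of it. I'll open, go lower in small steps while watching the force, and close.

Request:
{"op": "carry_out", "data": {"deltas": [[0,0,0,0,-0.3],[0,0,0,0,-0.3],[0,0,0,0,-0.3],[0,0,0.03,0,-0.3],[0,0,0.06,0,-0.3],[0,0,0.06,0,-0.3]]}}

```text
clock: 12.08
position: [0.4032, -0.0048, 0.0089]
ee_rot: [0.267, 0.964, -0.0, -0.0]
ft_force: [0.2, 0.4, -0.0]
grip_width: 0.353
grasp_force: 0.0
```

Run:
```python
from h import *
np.set_printoptions(precision=4,suppress=True)
P,M=state()
p=camera("wrist");c=cloud(p);L=(c-P)@M
for lo in (.0,.005,.01):
  for s in(-1,1):
    i=(abs(L[:,0]-.010)<.0025)&(s*L[:,1]>.011)&(s*L[:,1]<.03)
    print(s,"lowest finger z",np.sort(c[i&(c[:,2]>lo),2])[:6],"y",np.median(L[i&(c[:,2]>.01),1]))
```

```text
t 12.07 pos [ 0.4032 -0.0048  0.0089] yaw 149.1 F [ 0.2  0.4 -0. ] grip 0.353 0.0 tilt [-0.0009  0.0002]
-1 lowest finger z [0. 0. 0. 0. 0. 0.] y -0.019630158493201343
1 lowest finger z [0. 0. 0. 0. 0. 0.] y 0.019991950584867975
-1 lowest finger z [0.0073 0.0104 0.0105 0.0105 0.0106 0.0106] y -0.019630158493201343
1 lowest finger z [0.0103 0.0106 0.0106 0.0108 0.0109 0.0109] y 0.019991950584867975
-1 lowest finger z [0.0104 0.0105 0.0105 0.0106 0.0106 0.0108] y -0.019630158493201343
1 lowest finger z [0.0103 0.0106 0.0106 0.0108 0.0109 0.0109] y 0.019991950584867975
```

Request:
{"op": "carry_out", "data": {"deltas": [[0,0,0.025,0,-0.3],[0,0,0.047,0,-0.3],[0,0,0.047,0,-0.5],[0,0,0.047,0,-0.7],[0,0,0.047,0,-0.8],[0,0,0.047,0,-1],[0,0,0.047,0,-1]], "force": 60}}

```text
clock: 13.0
position: [0.4035, -0.0048, 0.0024]
ee_rot: [0.267, 0.964, -0.0, -0.0]
ft_force: [-0.6, 0.1, 1.5]
grip_width: 0.213
grasp_force: 58.9
```

Gripped at 59 N. Lifting now, then I'll check where the ring sits in the hand.

Request:
{"op": "carry_out", "data": {"deltas": [[0,0,-0.1,0,-1],[0,0,-0.4,0,-1],[0,0,-0.7,0,-1],[0,0,-1,0,-1],[0,0,-1,0,-1]]}}

```text
clock: 13.62
position: [0.4056, -0.0047, 0.1562]
ee_rot: [0.267, 0.964, 0.0, 0.004]
ft_force: [-0.3, -0.7, -2.5]
grip_width: 0.212
grasp_force: 59.1
```

Request:
{"op": "carry_out", "data": {"deltas": [[-0.3,-0.2,-0.3,0,-1],[-0.6,-0.4,-0.6,-0.3,-1],[-0.6,-0.4,-0.93,-0.6,-1],[-0.6,-0.4,-0.93,-0.6,-1],[-0.6,-0.4,-0.93,-0.6,-1]]}}

```text
clock: 14.25
position: [0.4493, -0.1021, 0.2908]
ee_rot: [0.113, 0.994, 0.0, -0.001]
ft_force: [-0.9, 0.1, -1.6]
grip_width: 0.213
grasp_force: 59.1
```

Run:
```python
from h import *
np.set_printoptions(precision=4,suppress=True)
P,M=state()
print("expected ring",P+M@[-.0845,0,-.004])
for n in("wrist","top","scene"):
  p=camera(n)
  for b in outline_of("magnifier",p)[:4]:
    m=b["region"];c=cloud(p,m);c=c[(c[:,2]>.2)];L=(c-P)@M
    if len(c)<30 or np.ptp(np.median(p["img"][m],0))>20: continue
    print(n,b["conf"],len(c),"tool",np.percentile(L,[1,50,99],0))
    for k in np.arange(-.11,.1,.02):
        i=abs(L[:,0]-k)<.01
        if i.sum()>4: print("   x",round(k,2),"y",L[i,1].min().round(4),L[i,1].max().round(4),"z",np.median(L[i,2]).round(4))
togo([.50,-.21,.291],184.1)
```

```text
t 14.25 pos [ 0.4493 -0.1021  0.2908] yaw 167.0 F [-0.9  0.1 -1.6] grip 0.213 59.1 tilt [-0.0013  0.0005]
expected ring [ 0.5317 -0.121   0.2946]
wrist 0.86 20346 tool [[-0.0533 -0.0356 -0.0106]
 [ 0.041  -0.0001 -0.0086]
 [ 0.0891  0.0354 -0.0038]]
   x -0.05 y -0.0091 0.01 z -0.0095
   x -0.03 y -0.01 0.0099 z -0.0094
   x -0.01 y -0.0098 0.0092 z -0.0092
   x 0.01 y -0.0173 0.0191 z -0.0087
   x 0.03 y -0.0355 0.0361 z -0.0084
   x 0.05 y -0.0382 0.0381 z -0.0084
   x 0.07 y -0.0371 0.0372 z -0.0083
   x 0.09 y -0.0261 0.026 z -0.0083
top 0.45 80 tool [[ 0.0378  0.0223 -0.0129]
 [ 0.058   0.0305 -0.0082]
 [ 0.0788  0.0377 -0.0014]]
   x 0.05 y 0.0265 0.038 z -0.0082
   x 0.07 y 0.0219 0.0372 z -0.0081
scene 0.69 17605 tool [[-0.4266 -0.2657 -0.1734]
 [-0.2816 -0.0114 -0.0868]
 [-0.0997  0.4632  0.0463]]
   x -0.11 y 0.2716 0.4239 z -0.0862
   x -0.09 y 0.3357 0.4715 z -0.086
   x -0.07 y 0.4027 0.4668 z -0.0852
scene 0.6 242 tool [[-0.1006 -0.0402 -0.0105]
 [-0.0267 -0.009  -0.0065]
 [ 0.0796  0.0138  0.0009]]
   x -0.09 y 0.0063 0.0164 z -0.0053
   x -0.07 y -0.0136 0.0132 z -0.0053
   x -0.05 y -0.0133 0.0044 z -0.0069
   x -0.03 y -0.0134 0.0045 z -0.0069
   x -0.01 y -0.0124 0.0031 z -0.007
   x 0.03 y -0.0355 -0.0203 z -0.0054
   x 0.05 y -0.041 -0.0332 z -0.007
   x 0.07 y -0.0408 -0.0185 z -0.0078
t 14.55 pos [ 0.4495 -0.1023  0.2911] yaw 167.1 F [-0.6 -0.8 -2.1] grip 0.212 59.1 tilt [-0.0012  0.0002]
units [-0.489 -0.625  0.   ] spin -0.568
```

The magnifier sits straight in the hand, with its ring at tool x ≈ -85 mm and z ≈ -4 mm. Moving to the point in front of the hook.

Request:
{"op": "carry_out", "data": {"deltas": [[-0.25,-0.3,0,-0.28,-1],[-0.49,-0.6,0,-0.57,-1],[-0.49,-0.6,0,-0.57,-1],[-0.49,-0.6,0,-0.57,-1]]}}

```text
clock: 15.05
position: [0.5013, -0.2061, 0.2913]
ee_rot: [-0.036, 0.999, 0.001, -0.0]
ft_force: [-0.2, 0.7, -1.9]
grip_width: 0.213
grasp_force: 59.2
```

Run:
```python
from h import *
d=np.array([.9974,.0716,0])
ball=np.array([.675,-.201,.268])
togo(ball-.085*d+[0,0,.021],184.1)
```

```text
t 15.05 pos [ 0.5013 -0.2061  0.2913] yaw -175.9 F [-0.2  0.7 -1.9] grip 0.213 59.2 tilt [-0.0008  0.0012]
units [-0.591 -0.049  0.015] spin -11.999
```

Request:
{"op": "carry_out", "data": {"deltas": [[-0.15,-0.01,0,0,-1],[-0.3,-0.03,0,0,-1],[-0.45,-0.04,0,0,-1],[-0.59,-0.05,0,0,-1],[-0.59,-0.05,0,0,-1],[-0.59,-0.05,0,0,-1]]}}

```text
clock: 15.8
position: [0.5898, -0.2069, 0.2922]
ee_rot: [-0.037, 0.999, -0.0, 0.0]
ft_force: [1.0, -1.0, -1.0]
grip_width: 0.211
grasp_force: 59.1
```

Run:
```python
from h import *
np.set_printoptions(precision=4,suppress=True)
P,M=state();R=P+M@[-.085,0,-.004];print("ring",R,manip.get_obs()["joint_pos"])
for n in("top","scene"):
  p=camera(n)
  print(n,"ring px",proj(p,R),"ball px",proj(p,[.675,-.201,.268]))
  if n=="scene":
    u,v=proj(p,R).astype(int);cv2.imwrite("pics/sc1.png",cv2.resize(p["img"][v-50:v+50,u-65:u+65,::-1],None,fx=6,fy=6,interpolation=cv2.INTER_CUBIC));print(u-65,v-50)
```

```text
t 15.8 pos [ 0.5898 -0.2069  0.2922] yaw -175.8 F [ 1. -1. -1.] grip 0.211 59.1 tilt [ 0.0001 -0.0002]
ring [ 0.6745 -0.2007  0.2962] [ 0.6568  0.3556 -0.5234  1.3445  0.1757  1.487   1.7902]
top ring px [402.0855 122.6353] ball px [400.1028 126.3662]
scene ring px [347.3281 253.5142] ball px [346.9201 260.7435]
282 203
```

View pics/sc1.png

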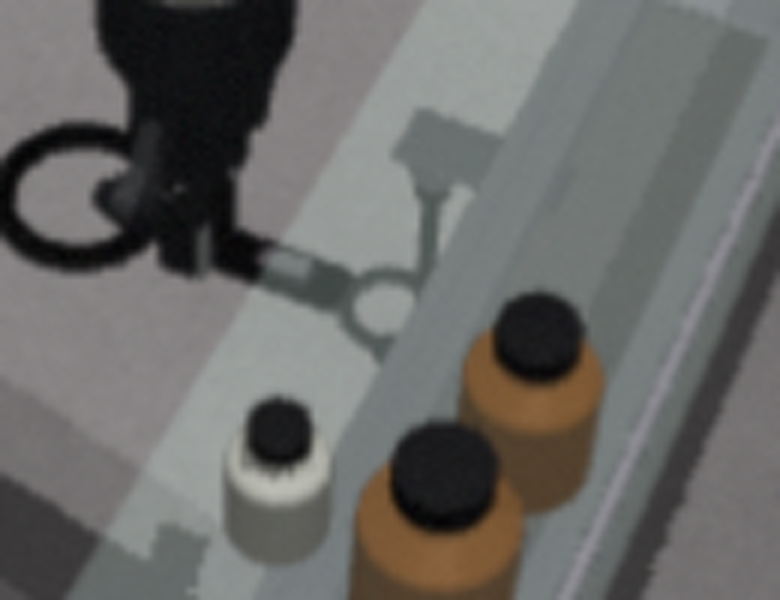

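The ring, at crop pixel (388,303), lies directly over the ball as predicted, and the ball shows just below it. I'll lower the ring over the ball.

Request:
{"op": "carry_out", "data": {"deltas": [[0,0,0.06,0,-1],[0,0,0.11,0,-1],[0,0,0.16,0,-1],[0,0,0.21,0,-1],[0,0,0.21,0,-1]]}}

```text
clock: 16.52
position: [0.5898, -0.2077, 0.2595]
ee_rot: [-0.036, 0.999, 0.0, -0.001]
ft_force: [0.1, 0.4, -1.8]
grip_width: 0.214
grasp_force: 59.2
```

No contact force while threading. Now I drag the ball round its arc to face straight out.

Request:
{"op": "carry_out", "data": {"deltas": [[0.05,0,0,0,-1],[0.1,0.01,0,0,-1],[0.15,0.03,0,0,-1],[0.19,0.055,0,0,-1],[0.235,0.09,0,0,-1],[0.27,0.125,0,0,-1],[0.295,0.17,0,0,-1],[0.315,0.22,0,0,-1],[0.32,0.26,0,0,-1],[0.325,0.3,0,0,-1],[0.325,0.33,0,0,-1],[0.32,0.355,0,0,-1],[0.32,0.355,0,0,-1]]}}

```text
clock: 18.15
position: [0.5386, -0.1577, 0.2604]
ee_rot: [-0.037, 0.999, 0.0, 0.0]
ft_force: [0.2, -0.3, -1.2]
grip_width: 0.214
grasp_force: 59.1
```

```bash
cat >> h.py <<'E'
def hookpts(p,lo=.2,hi=.33,A=(.668,-.155)):
    c=cloud(p);i=(c[:,2]>lo)&(c[:,2]<hi)&(np.hypot(c[:,0]-A[0],c[:,1]-A[1])<.07);return c[i]
E
python3 - <<'E'
from h import *
np.set_printoptions(precision=4,suppress=True)
P,M=state();print("ring",P+M@[-.085,0,-.004])
for n in("top","scene"):
  p=camera(n)
  for q in("hook_tip","swivel"):
    for b in boxes_of(q,p)[:2]: print(n,q,b["conf"],b["position"])
  if n=="top": print(len(hookpts(p)),hookpts(p)[::4])
E
```

```text
t 18.15 pos [ 0.5386 -0.1577  0.2604] yaw -175.8 F [ 0.2 -0.3 -1.2] grip 0.214 59.1 tilt [0.0002 0.0002]
ring [ 0.6234 -0.1514  0.2644]
top hook_tip 0.58 [0.6645, -0.1532, 0.249]
top swivel 0.4 [0.6669, -0.154, 0.2513]
top swivel 0.16 [0.5028, 0.3662, 0.0447]
105 [[ 0.6684 -0.1516  0.2969]
 [ 0.668  -0.1511  0.2835]
 [ 0.6679 -0.1545  0.2765]
 [ 0.6668 -0.1551  0.2721]
 [ 0.672  -0.1521  0.242 ]
 [ 0.6681 -0.1514  0.2458]
 [ 0.6656 -0.1539  0.2454]
 [ 0.6628 -0.1523  0.2379]
 [ 0.6611 -0.1552  0.2351]
 [ 0.6596 -0.1582  0.2314]
 [ 0.6436 -0.1479  0.2647]
 [ 0.6405 -0.1451  0.2663]
 [ 0.6363 -0.1369  0.2714]
 [ 0.6384 -0.1477  0.2649]
 [ 0.6362 -0.1379  0.2639]
 [ 0.6459 -0.1549  0.2329]
 [ 0.6326 -0.1398  0.267 ]
 [ 0.6304 -0.135   0.2658]
 [ 0.6285 -0.1327  0.2638]
 [ 0.6251 -0.1322  0.2667]
 [ 0.6221 -0.132   0.268 ]
 [ 0.6206 -0.1348  0.2645]
 [ 0.6178 -0.1371  0.2653]
 [ 0.616  -0.1398  0.2629]
 [ 0.6101 -0.1368  0.2656]
 [ 0.6083 -0.137   0.2632]
 [ 0.6052 -0.1416  0.2648]]
```

The hook came along: its bend now shows at (0.65, -0.156). I'll centre the ring on the ball, lift off, back away and check the hook angle.

Request:
{"op": "carry_out", "data": {"deltas": [[0,-0.03,0,0,-1],[0,-0.03,-0.08,0,-1],[0,-0.03,-0.16,0,-1],[0,-0.03,-0.25,0,-1],[0.2,-0.03,-0.25,0,-1],[0.45,-0.03,-0.25,0,-1],[0.7,-0.03,-0.25,0,-1],[0.7,-0.03,-0.25,0,-1],[0.7,-0.03,-0.25,0,-1]]}}

```text
clock: 19.58
position: [0.4346, -0.1701, 0.2987]
ee_rot: [-0.036, 0.999, -0.0, 0.001]
ft_force: [0.3, 0.4, -1.7]
grip_width: 0.218
grasp_force: 59.2
```

Run:
```python
from h import *
np.set_printoptions(precision=4,suppress=True)
P,M=state();print("ring",P+M@[-.085,0,-.004])
p=camera("top");c=hookpts(p,.2,.33);i=np.argsort(c[:,0]);print(len(c),c[i][::3])
for q in("hook_tip","swivel"): print(q,[(b["conf"],b["position"]) for b in boxes_of(q,p)[:2]])
print(proj(p,[.623,-.158,.268]));u,v=proj(p,[.645,-.155,.26]).astype(int)
cv2.imwrite("pics/hk2.png",cv2.resize(p["img"][v-30:v+30,u-40:u+40,::-1],None,fx=10,fy=10,interpolation=cv2.INTER_CUBIC));print(u-40,v-30)
```

```text
t 19.57 pos [ 0.4346 -0.1701  0.2987] yaw -175.8 F [ 0.3  0.4 -1.7] grip 0.218 59.2 tilt [ 0.0013 -0.0007]
ring [ 0.5194 -0.1639  0.3028]
90 [[ 0.6183 -0.1607  0.2718]
 [ 0.6198 -0.1541  0.267 ]
 [ 0.6209 -0.1633  0.2714]
 [ 0.6216 -0.1575  0.2777]
 [ 0.6228 -0.1606  0.2736]
 [ 0.6239 -0.16    0.2782]
 [ 0.6266 -0.1552  0.2779]
 [ 0.6278 -0.1607  0.274 ]
 [ 0.6296 -0.1642  0.2682]
 [ 0.638  -0.1535  0.2412]
 [ 0.6414 -0.1539  0.2388]
 [ 0.6462 -0.155   0.2321]
 [ 0.6489 -0.1526  0.2319]
 [ 0.6521 -0.1555  0.2301]
 [ 0.6543 -0.1529  0.2314]
 [ 0.6572 -0.1556  0.2307]
 [ 0.6591 -0.1579  0.2331]
 [ 0.6619 -0.1581  0.2326]
 [ 0.6634 -0.1526  0.236 ]
 [ 0.6649 -0.1567  0.2776]
 [ 0.6653 -0.1541  0.2615]
 [ 0.6656 -0.1553  0.3045]
 [ 0.6661 -0.1537  0.2817]
 [ 0.6663 -0.156   0.2661]
 [ 0.6665 -0.1518  0.2427]
 [ 0.667  -0.158   0.2864]
 [ 0.6672 -0.1539  0.2637]
 [ 0.6678 -0.1559  0.2841]
 [ 0.6684 -0.1509  0.2675]
 [ 0.669  -0.1526  0.2733]]
hook_tip [(0.59, [0.4959, -0.1477, 0.3056])]
swivel [(0.2, [0.6549, -0.1551, 0.2627])]
[383.5896 146.6078]
341 109
```

The hook faces out: ball at (0.624, -0.159) and shank at (0.667, -0.155), within about 2° of straight. Step 1 is met with the ring clear. Now back in to thread it.

Run:
```python
from h import *
d=np.array([.9974,.0716,0])
togo(np.array([.624,-.159,.296])-.085*d+[0,0,-.004],-175.9)
```

```text
t 19.73 pos [ 0.4348 -0.1699  0.2979] yaw -175.8 F [-0.9 -0.6 -1.9] grip 0.216 59.2 tilt [0.0002 0.0004]
units [-0.697 -0.02   0.04 ] spin 0.004
```

Request:
{"op": "carry_out", "data": {"deltas": [[-0.2,-0.01,0,0,-1],[-0.4,-0.01,0,0,-1],[-0.6,-0.02,0,0,-1],[-0.7,-0.02,0,0,-1],[-0.7,-0.02,0,0,-1],[-0.7,-0.02,0.08,0,-1],[-0.7,-0.02,0.16,0,-1],[-0.7,-0.02,0.24,0,-1],[-0.7,-0.02,0.24,0,-1]]}}

```text
clock: 20.85
position: [0.5382, -0.1657, 0.2607]
ee_rot: [-0.036, 0.999, 0.0, -0.001]
ft_force: [0.8, 0.0, -1.1]
grip_width: 0.214
grasp_force: 59.2
```

Run:
```python
from h import *
d=np.array([.9974,.0716,0]);A=np.array([.667,-.155,0])
for out,z in((45,.262),(32,.240)):
    print(out,z);togo(A-d*(out/1000+.085)+[0,0,z-.004],-175.9)
p=camera("top");c=hookpts(p,.2,.33)
print(c[c[:,0]>.64].mean(0))
```

```text
45 0.262
t 20.85 pos [ 0.5382 -0.1657  0.2607] yaw -175.9 F [ 0.8  0.  -1.1] grip 0.214 59.2 tilt [-0.0019  0.0003]
units [0.005 0.01  0.018] spin 0.001
32 0.24
t 20.85 pos [ 0.5382 -0.1657  0.2607] yaw -175.9 F [ 0.8  0.  -1.1] grip 0.214 59.2 tilt [-0.0019  0.0003]
units [-0.082  0.01   0.164] spin 0.001
[ 0.66163852 -0.15487831  0.25851131]
```

The ring is threaded with no force. I'll follow the sloping rod down into the bend, then reduce the grip.

Request:
{"op": "carry_out", "data": {"deltas": [[-0.02,0,0.04,0,-1],[-0.04,0.01,0.08,0,-1],[-0.06,0.01,0.12,0,-1],[-0.08,0.01,0.16,0,-1],[-0.08,0.01,0.16,0,-1]], "force": 60}}

```text
clock: 21.52
position: [0.5508, -0.1631, 0.2372]
ee_rot: [-0.036, 0.999, 0.0, -0.0]
ft_force: [-0.5, 0.0, -2.1]
grip_width: 0.21
grasp_force: 59.2
```

Request:
{"op": "carry_out", "data": {"deltas": [[0,0,0.02,0,-1],[-0.01,0,0.06,0,-1],[-0.02,0,0.1,0,-1]], "force": 20}}

```text
clock: 21.9
position: [0.5541, -0.163, 0.223]
ee_rot: [-0.036, 0.999, -0.0, 0.0]
ft_force: [-2.6, -0.2, 3.1]
grip_width: 0.214
grasp_force: 59.7
```

Request:
{"op": "carry_out", "data": {"deltas": [[0,0,0.03,0,-0.99],[-0.02,0,0.06,0,-0.99],[-0.03,0,0.1,0,-0.99],[-0.03,0,0.1,0,-0.99]], "force": 20}}

```text
clock: 22.4
position: [0.5574, -0.1628, 0.2069]
ee_rot: [-0.036, 0.999, 0.0, -0.001]
ft_force: [-4.9, -0.7, 0.2]
grip_width: 0.213
grasp_force: 59.1
```

```bash
cat >> h.py <<'E'
def tilt(p,P,M):
  for b in outline_of("magnifier",p)[:4]:
    m=b["region"]
    if np.ptp(np.median(p["img"][m],0))>20: continue
    c=cloud(p,m);L=(c-P)@M;i=(abs(L[:,1])<.042)&(abs(L[:,0])<.11)&(abs(L[:,2])<.1);L=L[i]
    if len(L)<100: continue
    k=np.polyfit(L[:,0],L[:,2],1);print("n",len(L),"droop deg",np.degrees(np.arctan(k[0])),"z at x=0",k[1],"x range",np.percentile(L[:,0],[1,99]))
E
python3 - <<'E'
from h import *
P,M=state();p=camera("wrist");tilt(p,P,M)
p=camera("top");c=hookpts(p,.2,.33);c=c[(c[:,0]>.61)];print(c[np.argsort(c[:,0])][::6].round(3))
E
```

```text
t 22.4 pos [ 0.5574 -0.1628  0.2069] yaw -175.8 F [-4.9 -0.7  0.2] grip 0.213 59.1 tilt [-0.0025  0.0003]
n 18063 droop deg 16.09810760390773 z at x=0 -0.008193001368270315 x range [-0.04258372  0.08252173]
[[ 0.625 -0.147  0.233]
 [ 0.63  -0.144  0.234]
 [ 0.633 -0.139  0.231]
 [ 0.638 -0.142  0.234]
 [ 0.642 -0.137  0.236]
 [ 0.647 -0.137  0.238]
 [ 0.652 -0.154  0.223]
 [ 0.654 -0.149  0.24 ]
 [ 0.657 -0.149  0.241]
 [ 0.661 -0.152  0.236]
 [ 0.669 -0.151  0.251]]
```

It is pivoting in the grip as intended, with a 16° droop and about 5 N. I'll continue to about 32° before letting go, so it swings less.

Request:
{"op": "carry_out", "data": {"deltas": [[0.01,0,0.04,0,-1],[0,0,0.08,0,-1],[-0.02,0,0.12,0,-1],[-0.05,0,0.17,0,-1],[-0.05,0,0.17,0,-1]]}}

```text
clock: 23.18
position: [0.5657, -0.1619, 0.1813]
ee_rot: [-0.036, 0.999, 0.0, -0.001]
ft_force: [-3.7, -0.9, -1.0]
grip_width: 0.213
grasp_force: 58.1
```

Run:
```python
from h import *
P,M=state();p=camera("wrist");tilt(p,P,M)
```

```text
t 23.18 pos [ 0.5657 -0.1619  0.1813] yaw -175.8 F [-3.7 -0.9 -1. ] grip 0.213 58.1 tilt [-0.0013  0.0007]
n 15450 droop deg 31.725945901850423 z at x=0 -0.0067158004329514655 x range [-0.03500234  0.07006961]
```

Request:
{"op": "carry_out", "data": {"deltas": [[0,0,0,0,1],[0,0,0,0,1],[0.05,0,-0.03,0,1],[0.2,0,-0.1,0,1],[0.5,0,-0.2,0,1],[0.8,0,-0.3,0,1],[1,0,-0.3,0,1],[1,0,-0.3,0,1]]}}

```text
clock: 24.28
position: [0.4145, -0.1739, 0.2282]
ee_rot: [-0.035, 0.999, -0.001, 0.0]
ft_force: [-0.4, -1.0, 0.3]
grip_width: 0.996
grasp_force: 0.0
```

Request:
{"op": "carry_out", "data": {"deltas": [[0.2,0,-0.2,0,1],[0.2,0,-0.2,0,1],[0.2,0,-0.2,0,1],[0.2,0,-0.2,0,1],[0.2,0,-0.2,0,1],[0.2,0,-0.2,0,1],[0.2,0,-0.2,0,1],[0.2,0,-0.2,0,1],[0.2,0,-0.2,0,1],[0.2,0,-0.2,0,1],[0.2,0,-0.2,0,1],[0.2,0,-0.2,0,1],[0.2,0,-0.2,0,1],[0.2,0,-0.2,0,1],[0.2,0,-0.2,0,1],[0.2,0,-0.2,0,1],[0.2,0,-0.2,0,1],[0.2,0,-0.2,0,1],[0.2,0,-0.2,0,1],[0.2,0,-0.2,0,1]]}}

```text
clock: 26.78
position: [0.3863, -0.1752, 0.2574]
ee_rot: [-0.036, 0.999, -0.0, 0.0]
ft_force: [0.2, -0.3, 0.1]
grip_width: 1.002
grasp_force: 0.0
```

Request:
{"op": "carry_out", "data": {"deltas": [[0,0,0,0,1],[0,0,0,0,1],[0,0,0,0,1],[0,0,0,0,1],[0,0,0,0,1],[0,0,0,0,1],[0,0,0,0,1],[0,0,0,0,1],[0,0,0,0,1],[0,0,0,0,1],[0,0,0,0,1],[0,0,0,0,1],[0,0,0,0,1],[0,0,0,0,1],[0,0,0,0,1],[0,0,0,0,1],[0,0,0,0,1],[0,0,0,0,1],[0,0,0,0,1],[0,0,0,0,1]]}}

```text
clock: 29.28
position: [0.3863, -0.1752, 0.2573]
ee_rot: [-0.036, 0.999, -0.0, -0.0]
ft_force: [0.8, -0.2, 0.4]
grip_width: 1.0
grasp_force: 0.0
```

Run:
```python
from h import *
np.set_printoptions(precision=4,suppress=True)
state()
for k in range(2):
  p=camera("top");c=hookpts(p,.02,.33);c=c[(c[:,1]<-.1)]
  print(k,len(c));print(c[np.argsort(c[:,2])][::8].round(3))
s=camera("scene");u,v=proj(s,[.65,-.155,.18]).astype(int)
cv2.imwrite("pics/end.png",cv2.resize(np.hstack([s["img"][v-60:v+60,u-50:u+50],p["img"][80:200,340:440]])[:,:,::-1],None,fx=4,fy=4,interpolation=cv2.INTER_CUBIC))
```

```text
t 29.27 pos [ 0.3863 -0.1752  0.2573] yaw -175.8 F [ 0.8 -0.2  0.4] grip 1.0 0.0 tilt [-0.     -0.0001]
0 421
[[ 0.655 -0.152  0.043]
 [ 0.661 -0.137  0.051]
 [ 0.655 -0.151  0.053]
 [ 0.654 -0.157  0.055]
 [ 0.657 -0.154  0.056]
 [ 0.659 -0.157  0.058]
 [ 0.653 -0.171  0.059]
 [ 0.653 -0.136  0.061]
 [ 0.658 -0.127  0.064]
 [ 0.656 -0.167  0.068]
 [ 0.656 -0.109  0.071]
 [ 0.655 -0.111  0.084]
 [ 0.654 -0.178  0.088]
 [ 0.657 -0.11   0.097]
 [ 0.653 -0.174  0.101]
 [ 0.661 -0.174  0.103]
 [ 0.654 -0.17   0.107]
 [ 0.659 -0.117  0.109]
 [ 0.653 -0.167  0.111]
 [ 0.656 -0.122  0.112]
 [ 0.655 -0.133  0.113]
 [ 0.658 -0.119  0.115]
 [ 0.651 -0.146  0.116]
 [ 0.654 -0.163  0.118]
 [ 0.656 -0.132  0.121]
 [ 0.652 -0.153  0.134]
 [ 0.652 -0.151  0.142]
 [ 0.649 -0.153  0.151]
 [ 0.653 -0.141  0.158]
 [ 0.65  -0.153  0.169]
 [ 0.65  -0.155  0.177]
 [ 0.65  -0.151  0.186]
 [ 0.65  -0.155  0.194]
 [ 0.654 -0.144  0.198]
 [ 0.65  -0.146  0.202]
 [ 0.657 -0.154  0.205]
 [ 0.653 -0.14   0.211]
 [ 0.655 -0.136  0.221]
 [ 0.655 -0.138  0.229]
 [ 0.652 -0.173  0.231]
 [ 0.654 -0.168  0.233]
 [ 0.6
[... 957 characters left out ...]
36]
 [ 0.643 -0.143  0.145]
 [ 0.642 -0.148  0.149]
 [ 0.642 -0.154  0.158]
 [ 0.647 -0.143  0.167]
 [ 0.645 -0.15   0.175]
 [ 0.647 -0.155  0.179]
 [ 0.644 -0.151  0.187]
 [ 0.645 -0.155  0.194]
 [ 0.649 -0.152  0.199]
 [ 0.647 -0.157  0.203]
 [ 0.652 -0.149  0.206]
 [ 0.651 -0.143  0.21 ]
 [ 0.654 -0.142  0.218]
 [ 0.649 -0.172  0.224]
 [ 0.656 -0.138  0.228]
 [ 0.659 -0.153  0.232]
 [ 0.659 -0.148  0.234]
 [ 0.651 -0.165  0.235]
 [ 0.655 -0.155  0.236]
 [ 0.652 -0.157  0.237]
 [ 0.662 -0.157  0.24 ]
 [ 0.64  -0.156  0.243]
 [ 0.667 -0.155  0.255]
 [ 0.62  -0.154  0.265]
 [ 0.619 -0.156  0.271]
 [ 0.621 -0.158  0.273]
 [ 0.625 -0.156  0.275]
 [ 0.668 -0.151  0.284]
 [ 0.667 -0.156  0.302]]
```

View pics/end.png

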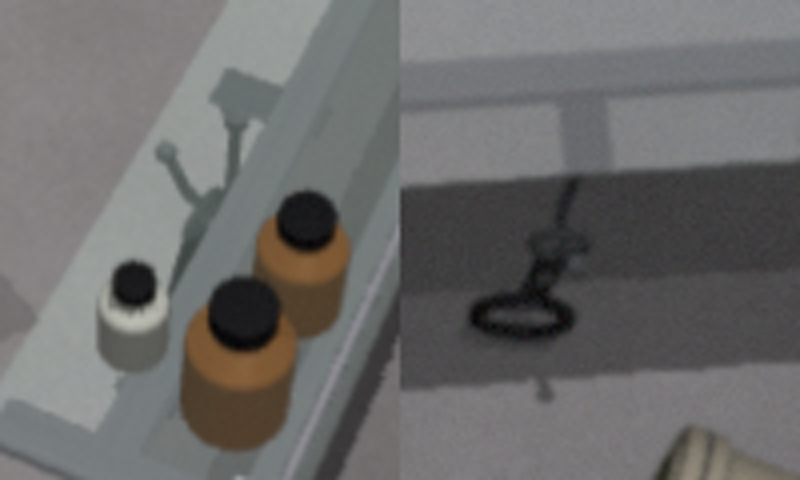

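The magnifier hangs by its ring in the bend, and the hook's ball still points out of the front. It is still swinging a little, so I'll wait.

Request:
{"op": "carry_out", "data": {"deltas": [[0,0,0,0,1],[0,0,0,0,1],[0,0,0,0,1],[0,0,0,0,1],[0,0,0,0,1],[0,0,0,0,1],[0,0,0,0,1],[0,0,0,0,1],[0,0,0,0,1],[0,0,0,0,1],[0,0,0,0,1],[0,0,0,0,1],[0,0,0,0,1],[0,0,0,0,1],[0,0,0,0,1],[0,0,0,0,1],[0,0,0,0,1],[0,0,0,0,1],[0,0,0,0,1],[0,0,0,0,1]]}}

```text
clock: 31.92
position: [0.3863, -0.1752, 0.2574]
ee_rot: [-0.036, 0.999, -0.0, 0.0]
ft_force: [-0.1, -0.6, 0.4]
grip_width: 1.0
grasp_force: 0.0
```

Request:
{"op": "carry_out", "data": {"deltas": [[0,0,0,0,1],[0,0,0,0,1],[0,0,0,0,1],[0,0,0,0,1],[0,0,0,0,1],[0,0,0,0,1],[0,0,0,0,1],[0,0,0,0,1],[0,0,0,0,1],[0,0,0,0,1],[0,0,0,0,1],[0,0,0,0,1],[0,0,0,0,1],[0,0,0,0,1],[0,0,0,0,1],[0,0,0,0,1],[0,0,0,0,1],[0,0,0,0,1],[0,0,0,0,1],[0,0,0,0,1]]}}

```text
clock: 34.42
position: [0.3863, -0.1752, 0.2574]
ee_rot: [-0.036, 0.999, -0.0, 0.0]
ft_force: [-1.2, -0.4, 0.0]
grip_width: 1.001
grasp_force: 0.0
```

Request:
{"op": "carry_out", "data": {"deltas": [[0,0,0,0,1],[0,0,0,0,1],[0,0,0,0,1],[0,0,0,0,1],[0,0,0,0,1],[0,0,0,0,1],[0,0,0,0,1],[0,0,0,0,1],[0,0,0,0,1],[0,0,0,0,1],[0,0,0,0,1],[0,0,0,0,1],[0,0,0,0,1],[0,0,0,0,1],[0,0,0,0,1],[0,0,0,0,1],[0,0,0,0,1],[0,0,0,0,1],[0,0,0,0,1],[0,0,0,0,1]]}}

```text
clock: 36.92
position: [0.3863, -0.1752, 0.2574]
ee_rot: [-0.036, 0.999, -0.0, 0.0]
ft_force: [-0.4, -0.6, -0.8]
grip_width: 1.0
grasp_force: 0.0
```

```bash
cat > st.py <<'E'
from h import *
np.set_printoptions(precision=4,suppress=True)
state()
for k in range(10):
  p=camera("top");c=hookpts(p,.02,.33);c=c[(c[:,1]<-.1)]
  g=lambda a,b:np.median(c[(c[:,2]>a)&(c[:,2]<b)],0)
  print(k,"lens",g(.04,.12)[:2],"ring",g(.19,.232)[:2],"ball",c[(c[:,0]<.632)&(c[:,2]>.262)].mean(0)[:2])
E
python3 st.py
```

```text
t 36.92 pos [ 0.3863 -0.1752  0.2574] yaw -175.8 F [-0.4 -0.6 -0.8] grip 1.0 0.0 tilt [ 0.0001 -0.0001]
0 lens [ 0.6531 -0.1518] ring [ 0.6523 -0.1533] ball [ 0.6235 -0.1579]
1 lens [ 0.6528 -0.1514] ring [ 0.6521 -0.1533] ball [ 0.6234 -0.1579]
2 lens [ 0.6521 -0.155 ] ring [ 0.6524 -0.1535] ball [ 0.6231 -0.1577]
3 lens [ 0.6521 -0.1545] ring [ 0.652  -0.1528] ball [ 0.6237 -0.1581]
4 lens [ 0.6515 -0.1558] ring [ 0.6525 -0.1533] ball [ 0.6235 -0.158 ]
5 lens [ 0.6517 -0.157 ] ring [ 0.6522 -0.1532] ball [ 0.6235 -0.1579]
6 lens [ 0.6518 -0.1574] ring [ 0.6522 -0.153 ] ball [ 0.6234 -0.1579]
7 lens [ 0.652  -0.1547] ring [ 0.652  -0.1529] ball [ 0.6238 -0.1581]
8 lens [ 0.6523 -0.1541] ring [ 0.6521 -0.1525] ball [ 0.6236 -0.158 ]
9 lens [ 0.6524 -0.1545] ring [ 0.6532 -0.1525] ball [ 0.6233 -0.1578]
```

It hangs plumb and nearly still, the hook faces out and the arm is clear, so I'm handing it in.

```bash
python3 -c "
from workcell import ticket
print(ticket.hand_in())"
```

```text
the job is handed in; nothing more can be done
None
```

The job is handed in (no verdict came back): at the last check the magnifier hung plumb and nearly still by its ring in the bend, the hook faced straight out of the shelf's front within about 2°, and the arm was clear.

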